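Put the bench set into its fitted holders

TASK

Tidy the dental bench: put the light-blue cast, the block of burs, the red-lidded jar and the brown bottle each into the grey holder plate whose recess fits its outline (cast in the wide rectangle, bur block in the narrow rectangle, jar in the large round, bottle in the small round). Each must stand upright, flat on the yellow floor of its recess, the cast and the bur block with their long side along the long side of the recess, and be let go. Do not tip any of them over, and leave the white cast where it is.

Things in the scene. Friction and masses are not known exactly. Their poses are not given: they have to be found in the camera images.
- blue_cast: Light-blue plaster dental cast, 56 (x) by 68 (y) by 32 mm high, loose, 0.11 kg. Origin: centre of its underside; z up. Solid D-shaped base 18 mm high: flat back at x = -28 mm, sides nearly parallel (64 to 68 mm apart) to x = -5 mm, then narrowing to 36 mm at x = +23 mm, front at x = +28 mm. Grip the base across y, 14 mm behind the origin (x = -14 mm).
- bur_stand: Silver-grey aluminium block carrying many small coloured burs, 34 mm (its x) by 84 mm (its y) by 57 mm high over the burs, loose, about 0.21 kg. Origin: centre of its underside; z up. The block itself is 26 mm high; grip it across the 34 mm (along x).
- red_jar: White round jar with a red screw lid, 64 mm across and 84 mm high, loose, about 0.2 kg; the lid (the top 18 mm, from 66 mm up) is fast on the jar. Origin: centre of its underside; z up. The lid is 64 mm across, the body below it 62 mm.
- brown_bottle: Brown round bottle with a blue cap, 48 mm across and 88 mm high, loose, about 0.09 kg. Origin: centre of its underside; z up. Grip it across, about 55 mm above its underside.
- cast_holder: Fixed grey plate, 96 (x) by 108 (y) mm over its rounded edges, 8 mm high, with one 5 mm deep rectangular, 72 (x) by 84 (y) mm, recess with a yellow floor. Origin: centre of the plate's underside on the worktop; the recess is centred over it, its floor 3 mm and its rim 8 mm above the origin. For the cast, long side (cast y) along the recess's long side (y), either way round. z up.
- bur_holder: Fixed grey plate, 74 (x) by 124 (y) mm over its rounded edges, 8 mm high, with one 5 mm deep narrow rectangular, 50 (x) by 100 (y) mm, recess with a yellow floor. Origin: centre of the plate's underside on the worktop; the recess is centred over it, its floor 3 mm and its rim 8 mm above the origin. For the bur block, long side (block y) along the recess's long side (y), either way round. z up.
- jar_holder: Fixed grey plate, 103 by 103 mm over its rounded edges, 8 mm high, with one 5 mm deep large round, 79 mm diameter, recess with a yellow floor. Origin: centre of the plate's underside on the worktop; the recess is centred over it, its floor 3 mm and its rim 8 mm above the origin. For the red-lidded jar. z up.
- bottle_holder: Fixed grey plate, 85 by 85 mm over its rounded edges, 8 mm high, with one 5 mm deep small round, 61 mm diameter, recess with a yellow floor. Origin: centre of the plate's underside on the worktop; the recess is centred over it, its floor 3 mm and its rim 8 mm above the origin. For the brown bottle; the jar does not fit it. z up.
- white_cast: White plaster dental cast, 56 by 68 by 32 mm, loose, standing at the back behind the holders: a bystander that stays where it is. Origin: centre of its underside.

How it is judged:
At the end, for the whole second after the job is handed in: Each of the four stands in its own recess: within 12 mm of its centre, underside 0.5 to 5.5 mm above the plate's underside, tilt under 0.08 rad, cast and bur block within 0.4 rad of the recess's long side, at rest, released; white cast within 20 mm of its start (horizontal distance between blue_cast and cast_holder below 0.012 m and z of blue_cast in the frame of cast_holder between 0.0005 and 0.0055 m and angle between each of blue_cast, bur_stand, red_jar, brown_bottle's own z axis and vertical below 0.08 rad and linear speed of each of blue_cast, bur_stand, red_jar, brown_bottle below 0.02 m/s and angular speed of each of blue_cast, bur_stand, red_jar, brown_bottle below 0.2 rad/s and angle between the x axis of blue_cast and the x axis of cast_holder, either way round below 0.4 rad and horizontal distance between bur_stand and bur_holder below 0.012 m and z of bur_stand in the frame of bur_holder between 0.0005 and 0.0055 m and angle between the x axis of bur_stand and the x axis of bur_holder, either way round below 0.4 rad and horizontal distance between red_jar and jar_holder below 0.012 m and z of red_jar in the frame of jar_holder between 0.0005 and 0.0055 m and horizontal distance between brown_bottle and bottle_holder below 0.012 m and z of brown_bottle in the frame of bottle_holder between 0.0005 and 0.0055 m and distance of white_cast from where it was at the start of the episode below 0.02 m); the robot touches nothing.
It fails at once if one of the four things is tipped over (angle between any of blue_cast, bur_stand, red_jar, brown_bottle's own z axis and vertical above 0.8 rad).
It fails at once if the white cast is pushed more than 20 mm (distance of white_cast from where it was at the start of the episode above 0.02 m).
It also fails if it takes over 112 s, if anything falls off the work surface, if the arm or the gripper's body presses on something with over 40 N, if the wrist force passes 120 N, or if a joint passes its speed limit or range.

ROBOT

A 7-joint arm with a two-finger parallel gripper is mounted at the origin on the work surface; the furniture and walls round the work are solid. World frame = base frame: x ahead of the robot, y to its left, z up, the work surface at z = 0. Lengths are in m, angles in rad, forces in N, time in s.
With the tool pointing down it reaches from about 0.4 to 0.85 m from the base axis. Payload 4.5 kg.
Tool frame: the origin (TCP) lies where the fingers leave the gripper's body, on its centre line; the fingertips stand 64 mm ahead of it and the grasp point (between the pads) lies 45 mm ahead of it; z points along the fingers, y is the line along which they close (so a half turn about z gives the same grasp; the last joint's range is limited). The gripper opens to 88 mm and grips with 3 to 60 N. Pads are 18 mm wide; open, the fingers measure 123 mm over their backs; the gripper's body (75 mm by 187 mm) begins 45 mm behind the grasp point.
Start: joints at [1.263, 0.689, -0.195, 1.565, 0.157, 0.902, -0.215], TCP at [0.21, -0.589, 0.303] pointing down, gripper open.
Joint ranges: [-3.01, 3.01], [-0.46, 2.08], [-1.47, 1.51], [0.13, 2.56], [-1, 4.14], [0.04, 2.09], [-2.66, 2.66]. Speed limits (rad/s): [2.57, 2.57, 3.14, 3.14, 3.14, 3.14, 3.14].

INTERFACE

Orientations are given as a unit quaternion [x, y, z, w].
In Python, from plant import r gives the robot as it stands.
- The arm moves only by the tool play_rows, never from a script. Its arguments are lists of equal length, an entry for each row: "translation": the shift along the tool's x, y, z in m, a list of three; "delta_rot": the turn, a rotation vector about the tool's x, y, z in degrees, a list of three; "grip": the opening, from -1 (shut) to 1 (fully open). In form: {"translation": [[x, y, z], ...], "delta_rot": [[rx, ry, rz], ...], "grip": [grip, ...]}. A call has 1 to 20 rows; each row shifts and turns the commanded pose from where the row before left it, along the tool's axes as they then stand; what a row does not reach is not made up. A row lasts 1/8 s, in which the tool goes at most 62.5 mm and 10.7 degrees, less where a joint would pass 70% of its speed; a pose out of reach is approached as far as the arm can. A call with a gripper value outside its range is refused whole. The fingers move at their own pace and stop on an object; "squeeze" is the grip in N (left out, the last holds). Time passes only in rows, so rows that do not move let the fingers close. It gives the time, the measured TCP pose, the force, the opening and the grip force at its end, in the units of the state.
- r.get_state(): the state, without advancing time (a new reading comes with each control period).
- r.snapshot(name): name is "scene" or "top" or "wrist"; returns the picture (384x512x3 uint8, blue, green, red); there is no depth.
- r.get_calibration(name): a dict with "intrinsics" (3x3 intrinsics, pixels), "eye" and "rotation" of the camera in the world. Camera axes: x right, y up, looking along -z (the intrinsics and any distortion apply to the point x, -y, -z); pixel columns grow to the right and rows downward; lengths in m; the calibration is good to about 2 mm. A picture is of the moment at which its call begins: read the wrist's pose just before it. get_calibration takes no time and is no camera call; for the wrist camera it gives the pose at the moment of the call.
- r.finish_job(): hands the job in; it is judged then, once.
Trained networks look in the newest picture that a camera, given by its name, has taken for a name from the list of things; names that differ only in an ending like _2 or _b are one class to them, and where a whole thing is asked for, a point or a joint stands for the part that bears it (a point fixed in the world has none). Each returns a list of dicts, best first, with "confidence" (0 to 1); they miss things now and then, are a little off and sometimes report something else, mostly with a low value. They report only what shows in the picture. A call takes as long as a camera call.
- r.look_for(camera, target): "point" ([x, y, z] in m, in world coordinates, good to about 4 mm: the middle of the surface that is visible of it).
- r.silhouettes(camera, target): "pixels" (384x512 bool, what is visible of it).
The state is a dict: "clock": time; "q": joint angles; "qd": joint speeds; "joint_torque": joint torques, N m; "tool_pos": TCP position; "eef_rot": TCP orientation; "contact_force": force on the tool from outside, world axes, zero at the start; "moment": the same for the moment, N m; "opening": opening from 0.0 (shut) to 1.0 (fully open); "finger_force": force on a finger pad.
Only numpy, scipy, OpenCV 4.12 (cv2) and the standard library are available. Lean on these libraries where they do the work, as an engineer would, in place of code of your own. Each camera call takes 0.05 s, during which the arm holds its last target. There are 200 camera calls.

## Working session

There is one attempt and no reset: what is moved stays moved. The work goes in short steps, Python scripts to look and compute and a tool call to move; the robot and the scene stay as the last step left them, time stands still between calls to the robot, and variables do not carry over. Pictures are saved under pics/ and viewed, at most 14 in all, crops included, and the job is handed in when it is done.

Besides the shell and the picture viewer there is one more tool, called after "Request:" as name(argument=value, ...), one argument or row to a line, values as JSON. play_rows: Moves the arm, as the interface text tells. Its arguments: {"type":"object","properties":{"translation":{"type":"array","items":{"type":"array","items":{"type":"number"}}},"delta_rot":{"type":"array","items":{"type":"array","items":{"type":"number"}}},"grip":{"type":"array","items":{"type":"number"}},"squeeze":{"type":"number"}},"required":["translation","delta_rot","grip"]}

```bash
mkdir -p pics && ls
python3 - <<'E'
from plant import r
import cv2,numpy as np
s=r.get_state();print(s['clock'],s['tool_pos'],s['eef_rot'],s['opening'])
for c in['scene','top']:
    im=r.snapshot(c);cv2.imwrite(f'pics/{c}0.png',im)
    k=r.get_calibration(c);print(c,k['eye'],np.round(k['intrinsics'],1).tolist(),np.round(k['rotation'],3).tolist(),[x for x in k])
    for t in['blue_cast','bur_stand','red_jar','brown_bottle','cast_holder','bur_holder','jar_holder','bottle_holder','white_cast']:
        print(t,[(np.round(d['point'],3).tolist(),round(d['confidence'],2)) for d in r.look_for(c,t)[:2]])
E
```

```text
pics
0.0 [ 0.20927344 -0.58838293  0.30192925] [ 9.85422618e-01  1.70121804e-01 -2.41410369e-04 -8.81189515e-04] 1.0005986678971575
scene [ 0.05885554 -0.14192807  1.02673919] [[465.6, 0.0, 252.3], [0.0, 465.6, 200.4], [0.0, 0.0, 1.0]] [0.196, -0.157, -0.597, 0.762] ['intrinsics', 'eye', 'rotation']
blue_cast [([0.435, 0.055, 0.013], 0.77)]
bur_stand [([0.405, -0.218, 0.025], 0.64)]
red_jar [([0.395, 0.186, 0.085], 0.9)]
brown_bottle [([0.446, -0.08, 0.087], 0.56)]
cast_holder [([0.651, -0.128, 0.004], 0.57)]
bur_holder [([0.642, 0.178, -0.003], 0.7)]
jar_holder [([0.643, 0.028, 0.007], 0.78)]
bottle_holder [([0.624, -0.273, 0.007], 0.8), ([0.769, 0.03, 0.018], 0.29)]
white_cast [([0.77, 0.029, 0.016], 0.79), ([0.432, 0.052, 0.015], 0.65)]
top [ 0.41801589 -0.05018682  0.94739665] [[352.5, 0.0, 253.6], [0.0, 352.5, 197.3], [0.0, 0.0, 1.0]] [0.074, -0.069, -0.69, 0.717] ['intrinsics', 'eye', 'rotation']
blue_cast [([0.407, -0.215, 0.024], 0.5)]
bur_stand [([0.408, -0.218, 0.027], 0.58)]
red_jar [([0.404, 0.189, 0.08], 0.63)]
brown_bottle [([0.457, -0.077, 0.087], 0.72)]
cast_holder [([0.653, -0.119, 0.004], 0.94)]
bur_holder [([0.637, 0.171, 0.001], 0.76), ([0.438, 0.056, 0.02], 0.24)]
jar_holder [([0.642, 0.032, 0.002], 0.77)]
bottle_holder [([0.627, -0.271, 0.008], 0.61)]
white_cast [([0.774, 0.037, 0.019], 0.96), ([0.628, -0.269, 0.009], 0.19)]
```

```bash
cat > h.py <<'E'
from plant import r
import cv2,numpy as np
from scipy.spatial.transform import Rotation as R
def cal(c):
    k=r.get_calibration(c);K=np.array(k['intrinsics']);q=np.array(k['rotation'])
    M=R.from_quat(q).as_matrix() if q.size==4 else q
    return K,np.array(k['eye']),M
def proj(c,P,k=None):
    K,e,M=k or cal(c);p=(np.atleast_2d(P)-e)@M;p=p*[1,-1,-1]
    u=p@K.T;return u[:,:2]/u[:,2:]
def ray(c,uv,z,k=None):
    K,e,M=k or cal(c);uv=np.atleast_2d(uv).astype(float)
    d=np.c_[uv,np.ones(len(uv))]@np.linalg.inv(K).T*[1,-1,-1]@M.T
    return e+d*((z-e[2])/d[:,2])[:,None]
def ortho(c,im,z,x0,x1,y0,y1,s):
    # rows: x decreasing ; cols: y decreasing
    X=np.array([[x1,y1,z],[x1,y0,z],[x0,y0,z],[x0,y1,z]])
    W=int((y1-y0)*s);H=int((x1-x0)*s)
    h=cv2.getPerspectiveTransform(proj(c,X).astype(np.float32),np.float32([[0,0],[W,0],[W,H],[0,H]]))
    return cv2.warpPerspective(im,h,(W,H),flags=cv2.INTER_CUBIC)
E
python3 - <<'E'
from h import *
for c in['top','scene']:
    im=cv2.imread(f'pics/{c}0.png')
    o=ortho(c,im,0.008,.32,.82,-.36,.28,1200)
    for i in range(7):
        y=.2-.1*i; cv2.line(o,(int((.28-y)*1200),0),(int((.28-y)*1200),600),(0,255,0),1)
    for x in(.4,.5,.6,.7,.8): cv2.line(o,(0,int((.82-x)*1200)),(800,int((.82-x)*1200)),(0,255,0),1)
    cv2.imwrite(f'pics/o{c}.png',o)
    for t in['blue_cast','bur_stand','red_jar','brown_bottle','cast_holder','bur_holder','jar_holder','bottle_holder','white_cast']:
        r.snapshot(c) if t=='blue_cast' else 0
        z={'red_jar':.084,'brown_bottle':.088,'blue_cast':.02,'white_cast':.02,'bur_stand':.026}.get(t,.008)
        for d in r.silhouettes(c,t)[:1]:
            m=d['pixels'].astype(np.uint8);cs,_=cv2.findContours(m,0,2);cc=max(cs,key=cv2.contourArea)[:,0]
            w=ray(c,cc,z)[:,:2].astype(np.float32);rc=cv2.minAreaRect(w*1000)
            print(c,t,round(d['confidence'],2),np.round(rc[0],1),np.round(rc[1],1),round(rc[2],1))
E
```

```text
top blue_cast 0.59 [441.3  53.6] [56.3 66.9] 20.6
top bur_stand 0.75 [ 406.3 -216.4] [35.8 86.5] 20.0
top red_jar 0.75 [403.3 183.9] [63.4 76.8] 4.8
top brown_bottle 0.76 [455.3 -77.1] [45.2 45.8] 2.2
top cast_holder 0.83 [ 650.8 -124.7] [108.4  95.7] 70.7
top bur_holder 0.59 [638.9 171.9] [ 73.  122.5] 20.3
top jar_holder 0.87 [643.5  28.6] [104.4 107.5] 73.0
top bottle_holder 0.84 [ 622.6 -270.8] [83.2 84.4] 70.2
top white_cast 0.56 [771.4  37.7] [59.7 70.7] 61.9
scene blue_cast 0.59 [439.   52.3] [62.5 67.1] 15.5
scene bur_stand 0.64 [ 402.2 -217.8] [40.6 87.1] 19.6
scene red_jar 0.9 [388.6 181.3] [95.1 63.4] 37.8
scene brown_bottle 0.72 [439.4 -81.3] [74.4 45.6] 12.3
scene cast_holder 0.93 [ 649.  -124.9] [106.6  96.5] 71.5
scene bur_holder 0.89 [635.8 171.6] [ 74.1 122.3] 19.8
scene jar_holder 0.67 [641.8  27.2] [105.5 105.2] 72.5
scene bottle_holder 0.59 [415.1 207.5] [104.6  68.5] 37.3
scene white_cast 0.66 [769.1  35.9] [62.  70.5] 64.2
```

View pics/otop.png

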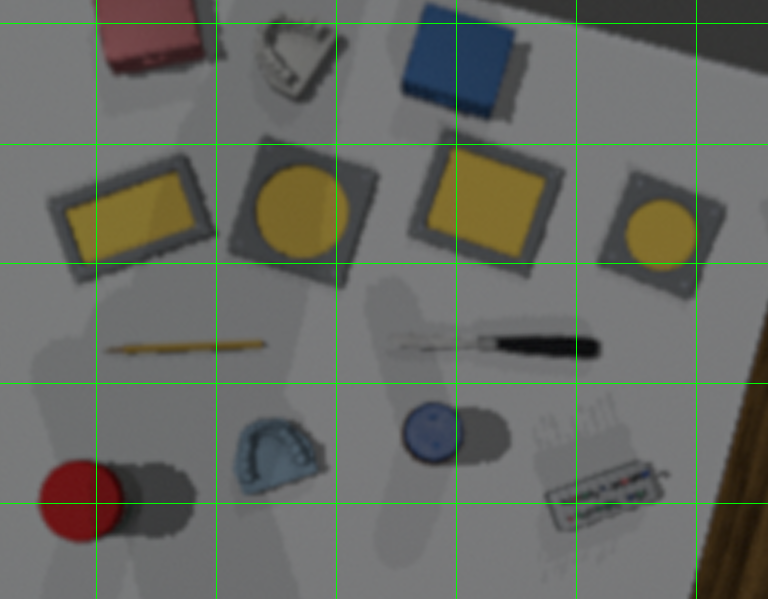

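View pics/scene0.png

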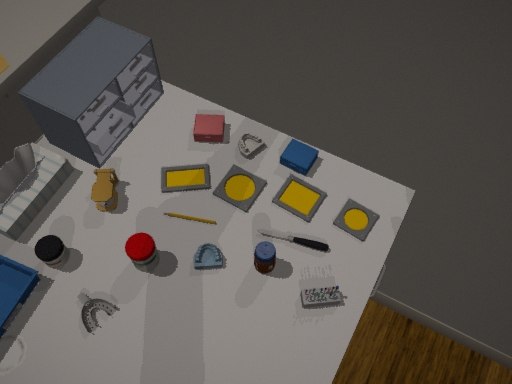

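```bash
cat >> h.py <<'E'
def go(x,y,z,yaw):
    """grasp point target -> total tool-frame shift with yaw currently held, and turn"""
    s=r.get_state();M=R.from_quat(s['eef_rot']).as_matrix()
    p=np.array(s['tool_pos']);g=p+M[:,2]*.045;psi=np.degrees(np.arctan2(M[1,0],M[0,0]))
    print('t',round(s['clock'],2),'grasp',np.round(g,4),'psi',round(psi,2),'tilt',np.round(M[:2,2],4),'q',np.round(s['q'],2),'open',round(s['opening'],3))
    print('shift mm',np.round(M.T@(np.array([x,y,z])-g)*1000,1),'turn z deg',round(psi-yaw,1))
E
python3 - <<'E'
from h import *
for c in['top','scene']:
    im=cv2.imread(f'pics/{c}0.png');hsv=cv2.cvtColor(im,cv2.COLOR_BGR2HSV)
    def near(m,P,z,n):
        cs,_=cv2.findContours(m.astype(np.uint8),0,1);u=proj(c,P)[0]
        for cc in cs:
            if cv2.contourArea(cc)>60 and abs(cv2.pointPolygonTest(cc,tuple(map(float,u)),True))<25:
                w=ray(c,cc[:,0],z)[:,:2].astype(np.float32)*1000
                (a,b),rr=cv2.minEnclosingCircle(w);print(c,n,np.round([a,b,rr],1),'rect',cv2.minAreaRect(w))
    H,S,V=hsv[...,0].astype(int),hsv[...,1],hsv[...,2]
    red=((H<8)|(H>172))&(S>150);near(red,[.404,.187,.084],.084,'jar')
    near((H>105)&(H<130)&(S>70),[.455,-.077,.088],.088,'bottle')
    yel=(H>15)&(H<35)&(S>150)
    for n,P in dict(cast=[.65,-.125,.003],bur=[.638,.172,.003],jarh=[.643,.028,.003],both=[.623,-.271,.003]).items(): near(yel,P,.003,n)
print(ray('scene',[[110,158],[163,100]],0.0))
go(.455,-.077,.2,0)
E
```

```text
top jar [403.5 190.8  31.5] rect ((403.7376708984375, 191.02029418945312), (56.31648254394531, 62.644615173339844), 2.2091457843780518)
top bottle [455.4 -78.7  21.6] rect ((455.3380432128906, -79.4351577758789), (40.452972412109375, 40.94807815551758), 2.190406322479248)
top cast [ 652.7 -124.8   50.1] rect ((653.1421508789062, -125.01249694824219), (79.23869323730469, 67.24662780761719), 70.57940673828125)
top bur [639.2 173.   50.5] rect ((639.5265502929688, 173.22531127929688), (44.77028274536133, 95.13619232177734), 19.594926834106445)
top jarh [645.4  29.1  36.9] rect ((645.6736450195312, 29.523712158203125), (70.89132690429688, 71.85356140136719), 2.1650390625)
top both [ 625.2 -272.1   28.1] rect ((625.2669677734375, -272.26519775390625), (55.46215057373047, 52.090919494628906), 45.31560516357422)
scene jar [398.9 190.1  33.8] rect ((399.517578125, 190.48733520507812), (64.28944396972656, 64.28126525878906), 13.84497356414795)
scene bottle [451.3 -78.5  25. ] rect ((451.6396484375, -78.6703109741211), (49.33534622192383, 41.50571823120117), 13.541658401489258)
scene cast [ 653.6 -124.4   52.1] rect ((652.8295288085938, -124.52760314941406), (82.63626861572266, 70.49403381347656), 71.10601806640625)
scene bur [639.  173.4  52.9] rect ((639.549072265625, 173.31491088867188), (47.48763656616211, 98.227783203125), 19.600860595703125)
scene jarh [644.8  29.2  38.9] rect ((644.1688232421875, 29.012178421020508), (74.34387969970703, 74.42655944824219), 13.895204544067383)
scene both [ 625.2 -271.4   29.4] rect ((625.1673583984375, -271.55474853515625), (55.24555969238281, 57.741085052490234), 13.848601341247559)
[[0.65107012 0.38570357 0.        ]
 [0.87516091 0.31496563 0.        ]]
t 2.0 grasp [ 0.2095 -0.5889  0.2577] psi 19.58 tilt [ 0.0001 -0.    ] q [ 1.26  0.69 -0.19  1.57  0.16  0.9  -0.22] open 0.998
shift mm [ 402.8 -400.    57.7] turn z deg 19.6
```

Request:
play_rows(
  translation=[
    [0, 0, 0],
    [0, 0, 0],
    [0.0205, -0.0426, 0.005],
    [0.0205, -0.0426, 0.005],
    [0.0205, -0.0426, 0.005],
    [0.0205, -0.0426, 0.005],
    [0.0205, -0.0426, 0.005],
    [0.0205, -0.0426, 0.005],
    [0.0205, -0.0426, 0.005],
    [0.0205, -0.0426, 0.005],
    [0.0205, -0.0426, 0.005],
    [0.0205, -0.0426, 0.005],
    [0.0205, -0.0426, 0.005],
    [0.0205, -0.0426, 0.005],
    [0, 0, 0],
    [0, 0, 0],
  ],
  delta_rot=[
    [0, 0, 9.8],
    [0, 0, 9.8],
    [0, 0, 0],
    [0, 0, 0],
    [0, 0, 0],
    [0, 0, 0],
    [0, 0, 0],
    [0, 0, 0],
    [0, 0, 0],
    [0, 0, 0],
    [0, 0, 0],
    [0, 0, 0],
    [0, 0, 0],
    [0, 0, 0],
    [0, 0, 0],
    [0, 0, 0],
  ],
  grip=[1, 1, 1, 1, 1, 1, 1, 1, 1, 1, 1, 1, 1, 1, 1, 1],
  squeeze=15,
)

```text
clock: 4.0
tool_pos: [0.4554, -0.0783, 0.2428]
eef_rot: [1.0, -0.0, -0.0, 0.0]
contact_force: [-0.6, -0.5, -0.2]
opening: 1.0
finger_force: 0.0
```

Run:
```python
from h import *
go(.455,-.078,.055,0)
im=r.snapshot('wrist');k=cal('wrist');cv2.imwrite('pics/w1.png',im);print(k[1])
u=proj('wrist',[[.455,-.078,.088]],k)[0];print(u)
for d in r.silhouettes('wrist','brown_bottle')[:1]:
    ys,xs=np.nonzero(d['pixels']);print(d['confidence'],xs.min(),xs.max(),ys.min(),ys.max())
```

```text
t 4.0 grasp [ 0.4554 -0.0783  0.1978] psi -0.03 tilt [-0.0003 -0.0007] q [ 0.06  0.59  0.02  2.11 -0.03  0.44 -1.47] open 1.0
shift mm [ -0.3  -0.4 142.8] turn z deg -0.0
[ 0.52507736 -0.07876842  0.32349915]
[260.89979024 190.89213133]
0.59 232 291 142 216
```

View pics/w1.png

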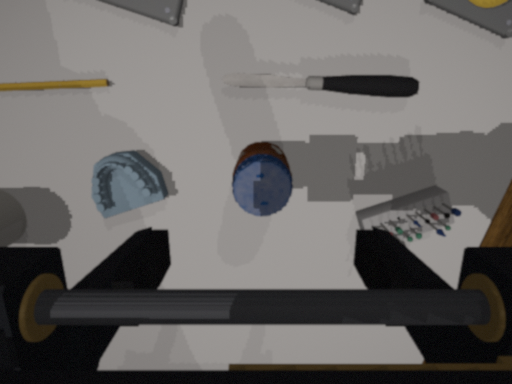

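Request:
play_rows(
  translation=[
    [0, 0, 0.025],
    [0, 0, 0.025],
    [0, 0, 0.025],
    [0, 0, 0.025],
    [0, 0, 0.02],
    [0, 0, 0.015],
    [0, 0, 0.008],
    [0, 0, 0],
    [0, 0, 0],
    [0, 0, 0],
    [0, 0, 0],
    [0, 0, 0],
    [0, 0, 0],
    [0, 0, 0],
    [0, 0, 0],
  ],
  delta_rot=[
    [0, 0, 0],
    [0, 0, 0],
    [0, 0, 0],
    [0, 0, 0],
    [0, 0, 0],
    [0, 0, 0],
    [0, 0, 0],
    [0, 0, 0],
    [0, 0, 0],
    [0, 0, 0],
    [0, 0, 0],
    [0, 0, 0],
    [0, 0, 0],
    [0, 0, 0],
    [0, 0, 0],
  ],
  grip=[1, 1, 1, 1, 1, 1, 1, 1, -1, -1, -1, -1, -1, -1, -1],
  squeeze=15,
)

```text
clock: 5.98
tool_pos: [0.4557, -0.0778, 0.0998]
eef_rot: [1.0, -0.0, 0.0, 0.0]
contact_force: [0.5, -0.5, 1.4]
opening: 0.511
finger_force: 15.0
```

Request:
play_rows(
  translation=[
    [0, 0, -0.01],
    [0, 0, -0.02],
    [0, 0, -0.02],
    [0, 0, -0.02],
    [0, 0, 0],
    [0, 0, 0],
  ],
  delta_rot=[
    [0, 0, 0],
    [0, 0, 0],
    [0, 0, 0],
    [0, 0, 0],
    [0, 0, 0],
    [0, 0, 0],
  ],
  grip=[-1, -1, -1, -1, -1, -1],
)

```text
clock: 6.72
tool_pos: [0.4554, -0.0776, 0.1695]
eef_rot: [1.0, -0.0, -0.0, -0.0]
contact_force: [-0.1, -0.7, -0.6]
opening: 0.512
finger_force: 15.0
```

Run:
```python
from h import *
go(.624,-.2715,.125,0)
im=r.snapshot('wrist');k=cal('wrist');t=r.snapshot('top')
s=r.get_state();p=np.array(s['tool_pos'])
for dx in(-.012,0,.012):
    for z in (-.012,-.1):
        u=proj('wrist',[[p[0]+dx,p[1],p[2]+z]],k)[0];cv2.circle(im,tuple(int(v) for v in u),2,(0,255,0) if dx==0 else (0,0,255),-1)
cv2.imwrite('pics/w2.png',np.hstack([im,cv2.resize(t[100:330,150:400],None,fx=1.15,fy=384/230)]))
hsv=cv2.cvtColor(t,cv2.COLOR_BGR2HSV)
for d in r.silhouettes('top','brown_bottle')[:1]:
    ys,xs=np.nonzero(d['pixels']);print(d['confidence'],xs.min(),xs.max(),ys.min(),ys.max())
```

```text
t 6.72 grasp [ 0.4554 -0.0776  0.1245] psi -0.01 tilt [-0.0004  0.    ] q [ 0.06  0.73  0.01  2.17 -0.03  0.24 -1.47] open 0.512
shift mm [168.6 193.8  -0.6] turn z deg -0.0
```

View pics/w2.png

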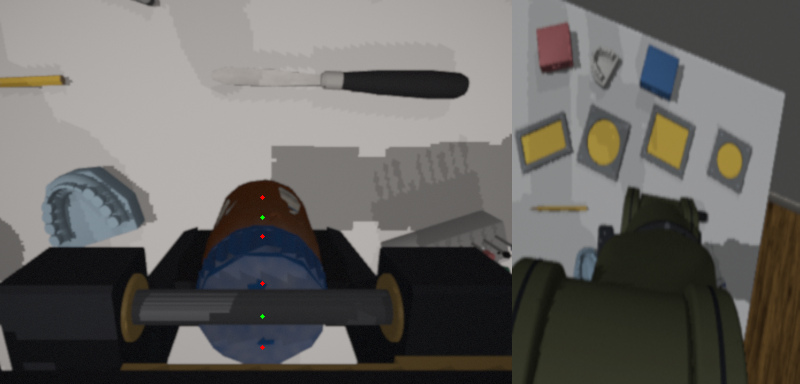

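Request:
play_rows(
  translation=[
    [0.009, 0.0107, 0],
    [0.0185, 0.0215, 0],
    [0.0185, 0.0215, 0],
    [0.0185, 0.0215, 0],
    [0.0185, 0.0215, 0],
    [0.0185, 0.0215, 0],
    [0.0185, 0.0215, 0],
    [0.0185, 0.0215, 0],
    [0.0185, 0.0215, 0],
    [0.0097, 0.0113, 0],
    [0, 0, 0],
    [0, 0, 0.015],
    [0, 0, 0.015],
    [0, 0, 0.015],
    [0, 0, 0.01],
    [0, 0, 0.006],
    [0, 0, 0.003],
    [0, 0, 0],
    [0, 0, 0],
  ],
  delta_rot=[
    [0, 0, 0],
    [0, 0, 0],
    [0, 0, 0],
    [0, 0, 0],
    [0, 0, 0],
    [0, 0, 0],
    [0, 0, 0],
    [0, 0, 0],
    [0, 0, 0],
    [0, 0, 0],
    [0, 0, 0],
    [0, 0, 0],
    [0, 0, 0],
    [0, 0, 0],
    [0, 0, 0],
    [0, 0, 0],
    [0, 0, 0],
    [0, 0, 0],
    [0, 0, 0],
  ],
  grip=[-1, -1, -1, -1, -1, -1, -1, -1, -1, -1, -1, -1, -1, -1, -1, -1, -1, -1, -1],
)

```text
clock: 9.25
tool_pos: [0.6226, -0.2719, 0.1063]
eef_rot: [1.0, -0.0, 0.001, 0.0]
contact_force: [-1.0, -0.1, -0.4]
opening: 0.504
finger_force: 15.0
```

Run:
```python
from h import *
go(.622,-.2715,.0578,0)
im=r.snapshot('wrist');im2=r.snapshot('scene');s=proj('scene',[[.624,-.2715,.03]])[0].astype(int)
c=im2[max(0,s[1]-48):s[1]+48,s[0]-64:s[0]+64]
cv2.imwrite('pics/w3.png',np.hstack([cv2.resize(im,(400,300)),cv2.resize(c,(400,300))]))
```

```text
t 9.25 grasp [ 0.6227 -0.2719  0.0613] psi -0.02 tilt [ 0.001  -0.0004] q [ 0.36  1.01 -0.03  1.51  0.04  0.62 -1.26] open 0.504
shift mm [-0.7 -0.4  3.5] turn z deg -0.0
```

View pics/w3.png

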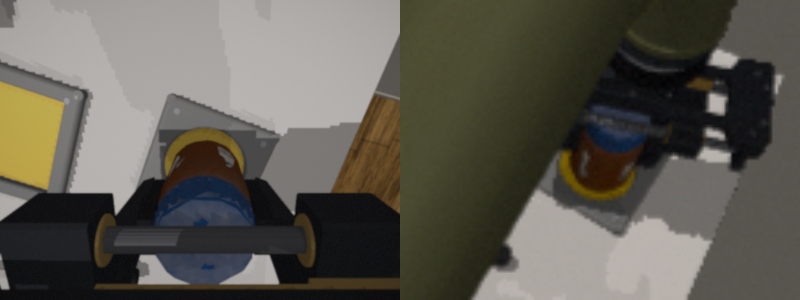

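Request:
play_rows(
  translation=[
    [0, 0, 0.002],
    [0, 0, 0.002],
    [0, 0, 0],
    [0, 0, 0],
    [0, 0, 0],
    [0, 0, 0],
    [0, 0, 0],
    [0, 0, -0.02],
    [0, 0, -0.04],
    [0, 0, -0.05],
    [0, 0, -0.05],
    [0, 0, 0],
    [0, 0, 0],
  ],
  delta_rot=[
    [0, 0, 0],
    [0, 0, 0],
    [0, 0, 0],
    [0, 0, 0],
    [0, 0, 0],
    [0, 0, 0],
    [0, 0, 0],
    [0, 0, 0],
    [0, 0, 0],
    [0, 0, 0],
    [0, 0, 0],
    [0, 0, 0],
    [0, 0, 0],
  ],
  grip=[-1, -1, -1, 0.3, 1, 1, 1, 1, 1, 1, 1, 1, 1],
)

```text
clock: 10.98
tool_pos: [0.622, -0.2716, 0.2624]
eef_rot: [1.0, -0.0, 0.0, 0.0]
contact_force: [-0.6, 0.9, -0.6]
opening: 1.001
finger_force: 0.0
```

```bash
cat >> h.py <<'E'
def sil(c,t,z):
    for d in r.silhouettes(c,t)[:2]:
        m=d['pixels'].astype(np.uint8);cs,_=cv2.findContours(m,0,2);cc=max(cs,key=cv2.contourArea)[:,0]
        w=ray(c,cc,z)[:,:2].astype(np.float32);rc=cv2.minAreaRect(w*1000)
        print(c,t,round(d['confidence'],2),np.round(rc[0],1),np.round(rc[1],1),round(rc[2],1))
E
python3 - <<'E'
from h import *
go(.403,.190,.2,0)
im=r.snapshot('wrist');cv2.imwrite('pics/w4.png',im)
u=proj('wrist',[[.6245,-.2718,.003],[.6245,-.2718,.091]]);print(u)
hsv=cv2.cvtColor(im,cv2.COLOR_BGR2HSV);sil('wrist','brown_bottle',.091)
r.snapshot('scene');print([d for d in r.look_for('scene','brown_bottle')][:1])
E
```

```text
t 10.97 grasp [ 0.622  -0.2716  0.2174] psi -0.01 tilt [ 0.0004 -0.0002] q [ 0.36  0.8  -0.03  1.43  0.03  0.91 -1.25] open 1.001
shift mm [-219.1 -461.6   17.3] turn z deg -0.0
[[262.74108459 159.06039619]
 [262.91164206 181.26318453]]
wrist brown_bottle 0.75 [ 629.4 -271. ] [43.4 53.7] 90.0
[{'point': [0.6107, -0.2666, 0.079], 'confidence': 0.82}]
```

View pics/w4.png

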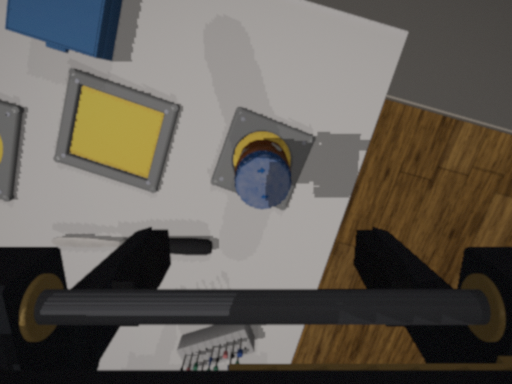

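Request:
play_rows(
  translation=[
    [-0.0183, -0.0385, 0],
    [-0.0183, -0.0385, 0],
    [-0.0183, -0.0385, 0],
    [-0.0183, -0.0385, 0],
    [-0.0183, -0.0385, 0],
    [-0.0183, -0.0385, 0],
    [-0.0183, -0.0385, 0],
    [-0.0183, -0.0385, 0],
    [-0.0183, -0.0385, 0],
    [-0.0183, -0.0385, 0],
    [-0.0183, -0.0385, 0],
    [-0.0183, -0.0385, 0],
    [0, 0, 0],
    [0, 0, 0],
  ],
  delta_rot=[
    [0, 0, 0],
    [0, 0, 0],
    [0, 0, 0],
    [0, 0, 0],
    [0, 0, 0],
    [0, 0, 0],
    [0, 0, 0],
    [0, 0, 0],
    [0, 0, 0],
    [0, 0, 0],
    [0, 0, 0],
    [0, 0, 0],
    [0, 0, 0],
    [0, 0, 0],
  ],
  grip=[1, 1, 1, 1, 1, 1, 1, 1, 1, 1, 1, 1, 1, 1],
)

```text
clock: 12.92
tool_pos: [0.4029, 0.1897, 0.2614]
eef_rot: [1.0, -0.0, -0.0, 0.001]
contact_force: [0.3, -0.4, 0.3]
opening: 0.999
finger_force: 0.0
```

Run:
```python
from h import *
go(.403,.190,.045,0)
im=r.snapshot('wrist');cv2.imwrite('pics/w5.png',im);k=cal('wrist')
hsv=cv2.cvtColor(im,cv2.COLOR_BGR2HSV);m=(((hsv[...,0]<8)|(hsv[...,0]>172))&(hsv[...,1]>150)).astype(np.uint8)
cs,_=cv2.findContours(m,0,1);cc=max(cs,key=cv2.contourArea)[:,0]
print(cc.min(0),cc.max(0),proj('wrist',[[.403,.19,.084]],k),cv2.minEnclosingCircle(ray('wrist',cc,.084,k)[:,:2].astype(np.float32)))
```

```text
t 12.93 grasp [0.4029 0.1897 0.2164] psi -0.03 tilt [-0.0005 -0.0011] q [-0.59  0.54  0.07  2.14 -0.07  0.47 -2.04] open 0.999
shift mm [  0.2  -0.5 171.4] turn z deg -0.0
[218 141] [295 217] [[261.14014423 182.87911242]] ((0.4053330719470978, 0.1932714730501175), 0.031720079481601715)
```

Request:
play_rows(
  translation=[
    [0, -0.002, 0.025],
    [0, 0, 0.03],
    [0, 0, 0.03],
    [0, 0, 0.025],
    [0, 0, 0.025],
    [0, 0, 0.018],
    [0, 0, 0.012],
    [0, 0, 0.006],
    [0, 0, 0],
    [0, 0, 0],
    [0, 0, 0],
    [0, 0, 0],
    [0, 0, 0],
    [0, 0, 0],
    [0, 0, 0],
  ],
  delta_rot=[
    [0, 0, 0],
    [0, 0, 0],
    [0, 0, 0],
    [0, 0, 0],
    [0, 0, 0],
    [0, 0, 0],
    [0, 0, 0],
    [0, 0, 0],
    [0, 0, 0],
    [0, 0, 0],
    [0, 0, 0],
    [0, 0, 0],
    [0, 0, 0],
    [0, 0, 0],
    [0, 0, 0],
  ],
  grip=[1, 1, 1, 1, 1, 1, 1, 1, 1, -1, -1, -1, -1, -1, -1],
  squeeze=20,
)

```text
clock: 14.85
tool_pos: [0.407, 0.1941, 0.0944]
eef_rot: [1.0, -0.0, -0.003, 0.002]
contact_force: [-0.4, 0.2, 6.0]
opening: 0.706
finger_force: 20.0
```

Request:
play_rows(
  translation=[
    [0, 0, -0.01],
    [0, 0, -0.02],
    [0, 0, -0.025],
    [0, 0, -0.025],
    [0, 0, 0],
    [0, 0, 0],
  ],
  delta_rot=[
    [0, 0, 0],
    [0, 0, 0],
    [0, 0, 0],
    [0, 0, 0],
    [0, 0, 0],
    [0, 0, 0],
  ],
  grip=[-1, -1, -1, -1, -1, -1],
)

```text
clock: 15.6
tool_pos: [0.4072, 0.1945, 0.1737]
eef_rot: [1.0, -0.0, -0.004, 0.002]
contact_force: [-0.2, 0.1, -2.5]
opening: 0.706
finger_force: 20.0
```

Run:
```python
from h import *
go(.644,.0285,.125,0)
im=r.snapshot('wrist');k=cal('wrist');s=r.get_state();p=np.array(s['tool_pos'])
for dx in(-.032,0,.032):
    u=proj('wrist',[[p[0]+dx,p[1],p[2]-.006]],k)[0];cv2.circle(im,tuple(int(v) for v in u),2,(0,255,0),-1)
cv2.imwrite('pics/w6.png',im)
```

```text
t 15.6 grasp [0.4069 0.1944 0.1287] psi -0.0 tilt [-0.0076 -0.0036] q [-0.57  0.72  0.04  2.19 -0.1   0.24 -2.01] open 0.706
shift mm [237.1 165.8   2.5] turn z deg -0.0
```

View pics/w6.png

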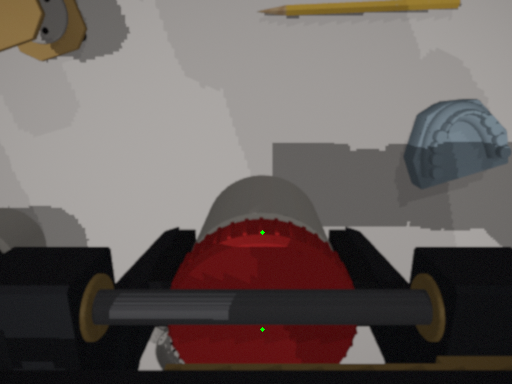

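Request:
play_rows(
  translation=[
    [0.012, 0.0085, 0],
    [0.0235, 0.0165, 0],
    [0.0235, 0.0165, 0],
    [0.0235, 0.0165, 0],
    [0.0235, 0.0165, 0],
    [0.0235, 0.0165, 0],
    [0.0235, 0.0165, 0],
    [0.0235, 0.0165, 0],
    [0.0235, 0.0165, 0],
    [0.0235, 0.0165, 0],
    [0.0125, 0.0085, 0],
    [0, 0, 0],
    [0, 0, 0],
  ],
  delta_rot=[
    [0, 0, 0],
    [0, 0, 0],
    [0, 0, 0],
    [0, 0, 0],
    [0, 0, 0],
    [0, 0, 0],
    [0, 0, 0],
    [0, 0, 0],
    [0, 0, 0],
    [0, 0, 0],
    [0, 0, 0],
    [0, 0, 0],
    [0, 0, 0],
  ],
  grip=[-1, -1, -1, -1, -1, -1, -1, -1, -1, -1, -1, -1, -1],
)

```text
clock: 17.27
tool_pos: [0.6426, 0.029, 0.1723]
eef_rot: [1.0, -0.0, -0.005, 0.002]
contact_force: [0.1, 0.6, -1.5]
opening: 0.709
finger_force: 20.0
```

Run:
```python
from h import *
go(.643,.0285,.0525,0)
```

```text
t 17.27 grasp [0.6422 0.0289 0.1273] psi -0.01 tilt [-0.0091 -0.0032] q [-0.11  0.88 -0.01  1.61  0.01  0.67 -1.7 ] open 0.709
shift mm [ 1.5  0.1 74.8] turn z deg -0.0
```

Request:
play_rows(
  translation=[
    [0, 0, 0.015],
    [0.001, 0, 0.018],
    [0, 0, 0.018],
    [0, 0, 0.012],
    [0, 0, 0.007],
    [0, 0, 0.003],
    [0, 0, 0.002],
    [0, 0, 0],
    [0, 0, 0],
  ],
  delta_rot=[
    [0, 0, 0],
    [0, 0, 0],
    [0, 0, 0],
    [0, 0, 0],
    [0, 0, 0],
    [0, 0, 0],
    [0, 0, 0],
    [0, 0, 0],
    [0, 0, 0],
  ],
  grip=[-1, -1, -1, -1, -1, -1, -1, -1, -1],
)

```text
clock: 18.4
tool_pos: [0.6442, 0.0287, 0.0985]
eef_rot: [1.0, -0.0, -0.003, 0.002]
contact_force: [0.3, -0.5, -2.5]
opening: 0.709
finger_force: 20.0
```

Run:
```python
from h import *
go(.643,.0285,.0525,0)
im=r.snapshot('wrist');cv2.imwrite('pics/w7.png',im)
```

```text
t 18.4 grasp [0.6439 0.0286 0.0535] psi -0.02 tilt [-0.0063 -0.0034] q [-0.11  0.99 -0.01  1.62  0.02  0.54 -1.7 ] open 0.709
shift mm [-0.9  0.1  1. ] turn z deg -0.0
```

View pics/w7.png

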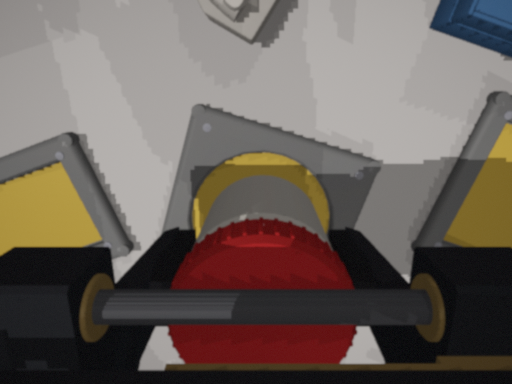

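Run:
```python
from h import *
print(ray('wrist',[[262,153],[262,177],[262,181]],.004),cal('wrist')[1])
```

```text
[[0.68232397 0.02867659 0.004     ]
 [0.66928377 0.02867973 0.004     ]
 [0.66705722 0.02868026 0.004     ]] [0.71460176 0.02924103 0.17866929]
```

Request:
play_rows(
  translation=[
    [0.002, 0, 0],
    [0.002, 0, 0],
    [0, 0, 0.0015],
    [0, 0, 0],
    [0, 0, 0],
    [0, 0, 0],
    [0, 0, 0],
    [0, 0, 0],
    [0, 0, -0.02],
    [0, 0, -0.04],
    [0, 0, -0.05],
    [0, 0, -0.05],
    [0, 0, 0],
    [0, 0, 0],
  ],
  delta_rot=[
    [0, 0, 0],
    [0, 0, 0],
    [0, 0, 0],
    [0, 0, 0],
    [0, 0, 0],
    [0, 0, 0],
    [0, 0, 0],
    [0, 0, 0],
    [0, 0, 0],
    [0, 0, 0],
    [0, 0, 0],
    [0, 0, 0],
    [0, 0, 0],
    [0, 0, 0],
  ],
  grip=[-1, -1, -1, -1, 0.7, 1, 1, 1, 1, 1, 1, 1, 1, 1],
)

```text
clock: 20.2
tool_pos: [0.6486, 0.0292, 0.257]
eef_rot: [1.0, -0.0, -0.004, 0.002]
contact_force: [1.6, -0.6, 0.2]
opening: 1.002
finger_force: 0.0
```

Run:
```python
from h import *
go(.428,.049,.18,20)
im=r.snapshot('wrist');k=cal('wrist');cv2.imwrite('pics/w8.png',im)
hsv=cv2.cvtColor(im,cv2.COLOR_BGR2HSV);m=(((hsv[...,0]<8)|(hsv[...,0]>172))&(hsv[...,1]>150)).astype(np.uint8)
cs,_=cv2.findContours(m,0,1);cc=max(cs,key=cv2.contourArea)[:,0]
print(cv2.minEnclosingCircle(ray('wrist',cc,.087,k)[:,:2].astype(np.float32)))
r.snapshot('top');sil('top','blue_cast',.018);sil('top','bur_stand',.026)
```

```text
t 20.2 grasp [0.6483 0.0291 0.212 ] psi -0.02 tilt [-0.007  -0.0034] q [-0.11  0.77 -0.01  1.53  0.01  0.84 -1.69] open 1.002
shift mm [-220.1  -20.    33.5] turn z deg -20.0
((0.6466662287712097, 0.028702793642878532), 0.03168533742427826)
top blue_cast 0.56 [442.9  51.2] [52.7 61.3] 17.2
top bur_stand 0.91 [ 407.3 -215.6] [38.2 85.6] 20.0
```

View pics/w8.png

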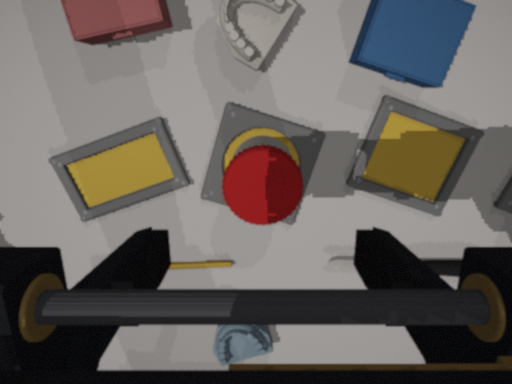

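Request:
play_rows(
  translation=[
    [-0.0367, -0.0033, 0],
    [-0.0367, -0.0033, 0],
    [-0.0367, -0.0033, 0],
    [-0.0367, -0.0033, 0.01],
    [-0.0367, -0.0033, 0.01],
    [-0.0367, -0.0033, 0.013],
    [0, 0, 0],
    [0, 0, 0],
    [0, 0, 0],
    [0, 0, 0],
    [0, 0, 0],
  ],
  delta_rot=[
    [0, 0, 0],
    [0, 0, 0],
    [0, 0, 0],
    [0, 0, 0],
    [0, 0, 0],
    [0, 0, 0],
    [0.2, 0.4, 0],
    [0, 0, -10],
    [0, 0, -10],
    [0, 0, 0],
    [0, 0, 0],
  ],
  grip=[1, 1, 1, 1, 1, 1, 1, 1, 1, 1, 1],
)

```text
clock: 21.78
tool_pos: [0.4292, 0.0489, 0.2249]
eef_rot: [0.985, 0.172, 0.0, -0.0]
contact_force: [-0.4, -0.2, 0.1]
opening: 0.998
finger_force: 0.0
```

Run:
```python
from h import *
go(.428,.049,.026,20)
im=r.snapshot('wrist');k=cal('wrist')
sil('wrist','blue_cast',.018);print([ (d['point'],d['confidence']) for d in r.look_for('wrist','blue_cast')][:2])
a=np.radians(20);Rz=np.array([[np.cos(a),-np.sin(a)],[np.sin(a),np.cos(a)]])
b=np.array([[-28,32],[-5,34],[23,18],[28,0],[23,-18],[-5,-34],[-28,-32]])/1000@Rz.T+[.441,.054]
for z,c in((0,(0,0,255)),(.018,(0,255,0))):
    cv2.polylines(im,[proj('wrist',np.c_[b,np.full(7,z)],k).round().astype(int)],True,c,1)
cv2.imwrite('pics/w9.png',im)
```

```text
t 21.77 grasp [0.4292 0.0489 0.1799] psi 19.79 tilt [0.0004 0.0001] q [-0.16  0.6  -0.09  2.21  0.15  0.34 -1.6 ] open 0.998
shift mm [ -1.2  -0.5 153.9] turn z deg -0.2
wrist blue_cast 0.89 [442.8  55.6] [56.8 66.5] 18.8
[([0.4462, 0.0598, 0.023], 0.55)]
```

View pics/w9.png

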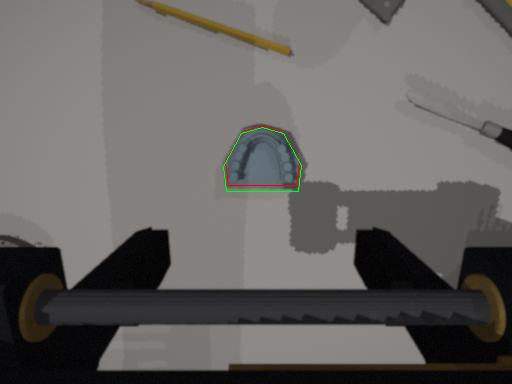

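```bash
cat > fk.py <<'E'
import numpy as np
from scipy.optimize import least_squares,fsolve
D=np.array([[.2095,-.5889,.3027,.69,1.565,.902],[.4554,-.0783,.2428,.59,2.11,.44],[.4554,-.0776,.1695,.73,2.17,.24],[.6227,-.2719,.1063,1.01,1.51,.62],[.622,-.2716,.2624,.8,1.43,.91],[.4029,.1897,.2614,.54,2.14,.47],[.4069,.1944,.1737,.72,2.19,.24],[.6422,.0289,.1723,.88,1.61,.67],[.6439,.0286,.0985,.99,1.62,.54],[.6483,.0291,.257,.77,1.53,.84],[.4292,.0489,.2249,.6,2.21,.34]])
rr=np.hypot(D[:,0],D[:,1])
def tcp(p,q2,q4,q6):
    l1,l2,H,r0,L=p;s=q2+q4+q6-np.pi   # tool tilt past vertical -> toward base
    return r0+l1*np.sin(q2)+l2*np.sin(q2+q4)-L*np.sin(s), H+l1*np.cos(q2)+l2*np.cos(q2+q4)+L*(1-np.cos(s))
p=least_squares(lambda p:np.r_[np.subtract(tcp(np.r_[p,0],D[:,3],D[:,4],np.pi-D[:,3]-D[:,4]),[rr,D[:,2]]).ravel()],[.4,.4,0,0]).x
print(p,'rms',np.sqrt(np.mean(np.subtract(tcp(np.r_[p,0],D[:,3],D[:,4],np.pi-D[:,3]-D[:,4]),[rr,D[:,2]])**2)))
P=np.r_[p,.2]
def q6(r,z,tilt,L=.2):  # tilt: fingers toward base positive, TCP at r,z
    f=lambda q:np.subtract(tcp(np.r_[p,L],q[0],q[1],np.pi-q[0]-q[1]+tilt),[r,z])
    q=fsolve(f,[.8,2.1]);return np.pi-q.sum()+tilt,q
E
python3 - <<'E'
from fk import *
for r,z,n in((.462,.0998,'bottle'),(.444,.0904,'jar'),(.432,.071,'cast'),(.459,.072,'bur')):
    for t in(0,.05,.1,.15): print(n,t,[round(float(q6(r,z,t,L)[0]),3) for L in(.1,.2,.25)])
E
```

```text
[0.56091812 0.34033535 0.08354273 0.00487219] rms 0.0015186822605421123
bottle 0 [0.069, 0.069, 0.069]
bottle 0.05 [0.133, 0.146, 0.153]
bottle 0.1 [0.195, 0.222, 0.234]
bottle 0.15 [0.258, 0.295, 0.314]
jar 0 [-0.004, -0.004, -0.004]
jar 0.05 [0.06, 0.074, 0.081]
jar 0.1 [0.124, 0.151, 0.165]
jar 0.15 [0.187, 0.226, 0.246]
cast 0 [-0.085, -0.085, -0.085]
cast 0.05 [-0.02, -0.005, 0.003]
cast 0.1 [0.045, 0.074, 0.088]
cast 0.15 [0.109, 0.151, 0.171]
bur 0 [-0.001, -0.001, -0.001]
bur 0.05 [0.063, 0.078, 0.085]
bur 0.1 [0.127, 0.155, 0.168]
bur 0.15 [0.19, 0.23, 0.25]
```

Request:
play_rows(
  translation=[
    [0, 0, 0],
    [0, 0, 0],
    [0, 0, 0],
  ],
  delta_rot=[
    [0, -7, 0],
    [0, 0, 0],
    [0, 0, 0],
  ],
  grip=[1, 1, 1],
)

```text
clock: 22.3
tool_pos: [0.4283, 0.0489, 0.2249]
eef_rot: [0.983, 0.173, -0.06, 0.011]
contact_force: [-0.4, -0.1, 0.8]
opening: 0.999
finger_force: 0.0
```

Run:
```python
from h import *
go(.4293,.0498,.06,20)
go(.4293,.0498,.026,20)
```

```text
t 22.3 grasp [0.4231 0.047  0.1802] psi 19.96 tilt [-0.1137 -0.0413] q [-0.17  0.62 -0.1   2.13  0.14  0.52 -1.6 ] open 0.999
shift mm [ 21.2  -0.5 118.5] turn z deg -0.0
t 22.3 grasp [0.4231 0.047  0.1802] psi 19.96 tilt [-0.1137 -0.0413] q [-0.17  0.62 -0.1   2.13  0.14  0.52 -1.6 ] open 0.999
shift mm [ 25.3  -0.5 152.3] turn z deg -0.0
```

Request:
play_rows(
  translation=[
    [0.004, -0.0005, 0.022],
    [0.0045, 0, 0.025],
    [0.0045, 0, 0.025],
    [0.0045, 0, 0.025],
    [0.0037, 0, 0.0215],
    [0.0015, 0, 0.012],
    [0.0014, 0, 0.011],
    [0.0008, 0, 0.0068],
    [0.0004, 0, 0.004],
    [0, 0, 0],
    [0, 0, 0],
  ],
  delta_rot=[
    [0, 0, 0],
    [0, 0, 0],
    [0, 0, 0],
    [0, 0, 0],
    [0, 0, 0],
    [0, 0, 0],
    [0, 0, 0],
    [0, 0, 0],
    [0, 0, 0],
    [0, 0, 0],
    [0, 0, 0],
  ],
  grip=[1, 1, 1, 1, 1, 1, 1, 1, 1, 1, 1],
  squeeze=20,
)

```text
clock: 23.68
tool_pos: [0.4347, 0.0517, 0.071]
eef_rot: [0.983, 0.173, -0.06, 0.011]
contact_force: [-0.4, 0.2, 0.1]
opening: 1.001
finger_force: 0.0
```

Run:
```python
from h import *
go(.4293,.0498,.026,20);print(r.get_state()['contact_force'])
```

```text
t 23.68 grasp [0.4296 0.0499 0.0264] psi 19.98 tilt [-0.1141 -0.0415] q [-0.22  0.95 -0.02  2.17  0.19  0.15 -1.64] open 1.001
shift mm [-0.3 -0.1  0.4] turn z deg -0.0
[-0.37138969  0.24256951  0.07791905]
```

Pose good. Grip and lift (vertical in world: about 0.993 along −z, with −0.122 along tool x).

Request:
play_rows(
  translation=[
    [0, 0, 0],
    [0, 0, 0],
    [0, 0, 0],
    [0, 0, 0],
    [0, 0, 0],
    [-0.0012, 0, -0.01],
    [-0.0025, 0, -0.02],
    [-0.0025, 0, -0.02],
    [-0.0025, 0, -0.02],
    [-0.0013, 0, -0.01],
    [0, 0, 0],
    [0, 0, 0],
  ],
  delta_rot=[
    [0, 0, 0],
    [0, 0, 0],
    [0, 0, 0],
    [0, 0, 0],
    [0, 0, 0],
    [0, 0, 0],
    [0, 0, 0],
    [0, 0, 0],
    [0, 0, 0],
    [0, 0, 0],
    [0, 0, 0],
    [0, 0, 0],
  ],
  grip=[-1, -1, -1, -1, -1, -1, -1, -1, -1, -1, -1, -1],
  squeeze=25,
)

```text
clock: 25.18
tool_pos: [0.4342, 0.0516, 0.151]
eef_rot: [0.983, 0.173, -0.061, 0.011]
contact_force: [0.3, -0.1, -0.9]
opening: 0.745
finger_force: 24.9
```

Run:
```python
from h import *
a=np.radians(-19.3)
go(.652-.014*np.cos(a),-.125-.014*np.sin(a),.105,-19.3)
im=r.snapshot('wrist');cv2.imwrite('pics/w10.png',im)
```

```text
t 25.18 grasp [0.4291 0.0497 0.1063] psi 19.99 tilt [-0.1153 -0.0417] q [-0.19  0.78 -0.06  2.15  0.17  0.34 -1.63] open 0.745
shift mm [138.1 231.5 -15.8] turn z deg 39.3
```

View pics/w10.png

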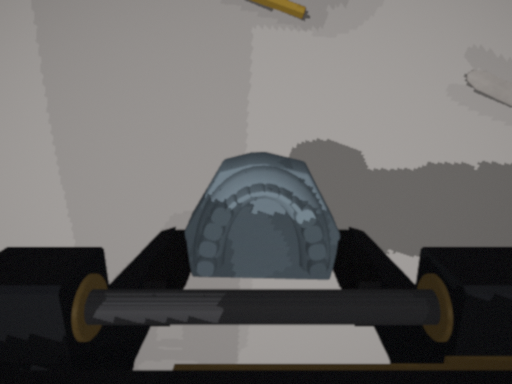

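Request:
play_rows(
  translation=[
    [0.0138, 0.02315, -0.0016],
    [0.0138, 0.02315, -0.0016],
    [0.0138, 0.02315, -0.0016],
    [0.0138, 0.02315, -0.0016],
    [0.0138, 0.02315, -0.0016],
    [0.0138, 0.02315, -0.0016],
    [0.0138, 0.02315, -0.0016],
    [0.0138, 0.02315, -0.0016],
    [0.0138, 0.02315, -0.0016],
    [0.0138, 0.02315, -0.0016],
    [0, 0, 0],
    [0, 0, 0],
    [0, 0, 0],
    [0, 0, 0],
    [0, 0, 0],
    [0, 0, 0],
    [0, 0, 0],
  ],
  delta_rot=[
    [0, 0, 0],
    [0, 0, 0],
    [0, 0, 0],
    [0, 0, 0],
    [0, 0, 0],
    [0, 0, 0],
    [0, 0, 0],
    [0, 0, 0],
    [0, 0, 0],
    [0, 0, 0],
    [0, 0, 0],
    [0.8, 0, 6.5],
    [0.8, 0, 6.5],
    [0.8, 0, 6.5],
    [0.8, 0, 6.5],
    [0.8, 0, 6.5],
    [0.8, 0, 6.5],
  ],
  grip=[-1, -1, -1, -1, -1, -1, -1, -1, -1, -1, -1, -1, -1, -1, -1, -1, -1],
)

```text
clock: 27.35
tool_pos: [0.6427, -0.117, 0.1495]
eef_rot: [0.984, -0.169, -0.062, -0.011]
contact_force: [-0.4, 0.2, -1.8]
opening: 0.746
finger_force: 24.9
```

Run:
```python
from h import *
a=np.radians(-19.3)
for z in(.105,.05,.0295):go(.652-.014*np.cos(a),-.125-.014*np.sin(a),z,-19.3)
M=R.from_quat(r.get_state()['eef_rot']).as_matrix();print(M.T@[0,0,-1])
```

```text
t 27.35 grasp [ 0.6374 -0.1151  0.1049] psi -19.47 tilt [-0.1179  0.0421] q [ 0.12  0.96  0.    1.48 -0.04  0.83 -1.76] open 0.746
shift mm [ 3.   4.5 -0.5] turn z deg -0.2
t 27.35 grasp [ 0.6374 -0.1151  0.1049] psi -19.47 tilt [-0.1179  0.0421] q [ 0.12  0.96  0.    1.48 -0.04  0.83 -1.76] open 0.746
shift mm [ 9.9  4.6 54.1] turn z deg -0.2
t 27.35 grasp [ 0.6374 -0.1151  0.1049] psi -19.47 tilt [-0.1179  0.0421] q [ 0.12  0.96  0.    1.48 -0.04  0.83 -1.76] open 0.746
shift mm [12.5  4.6 74.4] turn z deg -0.2
[1.25140137e-01 3.56976850e-04 9.92139012e-01]
```

Request:
play_rows(
  translation=[
    [0.003, 0.0046, 0],
    [0.002, 0, 0.016],
    [0.0023, 0, 0.018],
    [0.002, 0, 0.016],
    [0.0019, 0, 0.014],
    [0, 0, 0],
    [0, 0, 0],
  ],
  delta_rot=[
    [0, 0, 0],
    [0, 0, 0],
    [0, 0, 0],
    [0, 0, 0],
    [0, 0, 0],
    [0, 0, 0],
    [0, 0, 0],
  ],
  grip=[-1, -1, -1, -1, -1, -1, -1],
)

```text
clock: 28.22
tool_pos: [0.6461, -0.1239, 0.0858]
eef_rot: [0.984, -0.167, -0.06, -0.01]
contact_force: [0.2, -0.5, -0.4]
opening: 0.747
finger_force: 24.9
```

Run:
```python
from h import *
a=np.radians(-19.3)
go(.652-.014*np.cos(a),-.125-.014*np.sin(a),.0295,-19.3)
im=r.snapshot('wrist');k=cal('wrist');Rz=np.array([[np.cos(a),-np.sin(a)],[np.sin(a),np.cos(a)]])
b=np.array([[-36,-42],[36,-42],[36,42],[-36,42]])/1000@Rz.T+[.652,-.125]
cv2.polylines(im,[proj('wrist',np.c_[b,np.full(4,.003)],k).round().astype(int)],True,(0,0,255),1)
b=np.array([[-28,32],[-5,34],[23,18],[28,0],[23,-18],[-5,-34],[-28,-32]])/1000@Rz.T+[.652,-.125]
cv2.polylines(im,[proj('wrist',np.c_[b,np.full(7,.014)],k).round().astype(int)],True,(0,255,0),1)
cv2.imwrite('pics/w11.png',im)
```

```text
t 28.23 grasp [ 0.6409 -0.1221  0.0411] psi -19.31 tilt [-0.1143  0.0404] q [ 0.13  1.05 -0.    1.48 -0.03  0.74 -1.75] open 0.747
shift mm [-1.2 -0.9 11.9] turn z deg -0.0
```

View pics/w11.png

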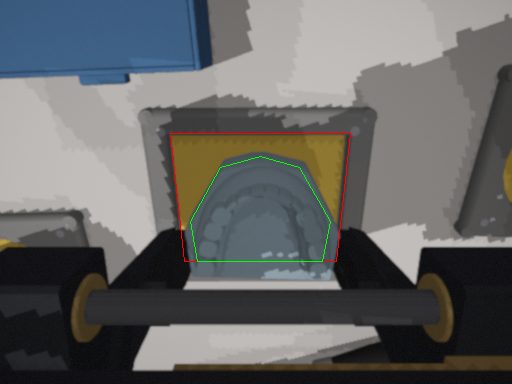

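Request:
play_rows(
  translation=[
    [-0.001, -0.001, 0.004],
    [-0.0005, 0, 0.004],
    [0, 0, 0.0025],
    [0, 0, 0.001],
    [0, 0, 0],
    [0, 0, 0],
  ],
  delta_rot=[
    [0, 0, 0],
    [0, 0, 0],
    [0, 0, 0],
    [0, 0, 0],
    [0, 0, 0],
    [0, 0, 0],
  ],
  grip=[-1, -1, -1, -1, -1, -1],
)

```text
clock: 29.02
tool_pos: [0.6435, -0.122, 0.0744]
eef_rot: [0.984, -0.167, -0.06, -0.01]
contact_force: [-0.9, 0.2, -2.0]
opening: 0.744
finger_force: 24.9
```

Request:
play_rows(
  translation=[
    [0, 0, 0],
    [0, 0, 0],
    [0, 0, 0],
    [0, 0, 0],
    [-0.0025, 0, -0.02],
    [-0.005, 0, -0.04],
    [-0.006, 0, -0.05],
    [-0.006, 0, -0.05],
    [0, 0, 0],
    [0, 0, 0],
  ],
  delta_rot=[
    [0, 0, 0],
    [0, 0, 0],
    [0, 0, 0],
    [0, 0, 0],
    [0, 0, 0],
    [0, 0, 0],
    [0, 0, 0],
    [0, 0, 0],
    [0, 0, 0],
    [0, 0, 0],
  ],
  grip=[0.8, 1, 1, 1, 1, 1, 1, 1, 1, 1],
)

```text
clock: 30.28
tool_pos: [0.6431, -0.1219, 0.236]
eef_rot: [0.984, -0.167, -0.06, -0.01]
contact_force: [-0.6, 0.8, -0.3]
opening: 0.999
finger_force: 0.0
```

Run:
```python
from h import *
go(.4068,-.2165,.18,-70)
im=r.snapshot('wrist');cv2.imwrite('pics/w12.png',im)
sil('wrist','blue_cast',.021);sil('wrist','cast_holder',.008)
```

```text
t 30.27 grasp [ 0.638  -0.1201  0.1913] psi -19.3 tilt [-0.115   0.0406] q [ 0.12  0.85  0.01  1.43 -0.04  0.98 -1.76] open 0.999
shift mm [-183.5  167.4   33.9] turn z deg 50.7
wrist blue_cast 0.57 [ 651.3 -125. ] [67.4 56.7] 69.1
wrist cast_holder 0.88 [ 652.1 -123.9] [106.1  94.8] 70.7
```

View pics/w12.png

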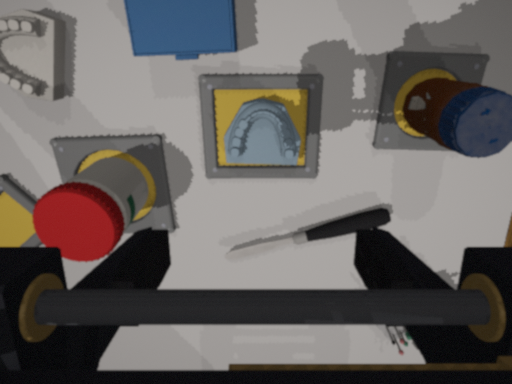

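Request:
play_rows(
  translation=[
    [0, 0, 0],
    [-0.032, 0.0279, 0],
    [-0.032, 0.0279, 0],
    [-0.032, 0.0279, 0],
    [-0.032, 0.0279, 0],
    [-0.032, 0.0279, 0],
    [-0.032, 0.0279, 0],
    [0, 0, 0],
    [0, 0, 0],
    [0, 0, 0],
    [0, 0, 0],
    [0, 0, 0],
    [0, 0, 0],
    [0, 0, 0],
    [0, 0, 0],
    [0, 0, 0],
    [0, 0, 0],
    [0, 0, 0],
    [0, 0, 0],
    [0, 0, 0],
  ],
  delta_rot=[
    [0, 7, 0],
    [0, 0, 0],
    [0, 0, 0],
    [0, 0, 0],
    [0, 0, 0],
    [0, 0, 0],
    [0, 0, 0],
    [0, 0, -9.95],
    [0, 0, -9.95],
    [0, 0, -9.95],
    [0, 0, -9.95],
    [0, 0, -9.95],
    [0, 0, -9.95],
    [0, 0, -9.95],
    [0, 0, -9.95],
    [0, 0, -9.95],
    [0, 0, -9.95],
    [0, 0, -9.95],
    [0, 0, -9.95],
    [0, 0, -9.95],
  ],
  grip=[1, 1, 1, 1, 1, 1, 1, 1, 1, 1, 1, 1, 1, 1, 1, 1, 1, 1, 1, 1],
)

```text
clock: 32.92
tool_pos: [0.4065, -0.2165, 0.2347]
eef_rot: [0.571, 0.821, 0.0, -0.001]
contact_force: [-0.6, -0.4, 0.3]
opening: 0.996
finger_force: 0.0
```

Request:
play_rows(
  translation=[
    [0, 0, 0],
    [0, 0, 0],
  ],
  delta_rot=[
    [0, 4.5, 0],
    [0, 0, 0],
  ],
  grip=[1, 1],
)

```text
clock: 33.17
tool_pos: [0.4067, -0.2174, 0.2345]
eef_rot: [0.574, 0.818, 0.023, -0.033]
contact_force: [0.2, 0.4, 1.1]
opening: 1.002
finger_force: 0.0
```

Run:
```python
from h import *
go(.4068,-.2165,.07,110)
im=r.snapshot('wrist');k=cal('wrist')
sil('wrist','bur_stand',.026)
a=np.radians(20);Rz=np.array([[np.cos(a),-np.sin(a)],[np.sin(a),np.cos(a)]])
b=np.array([[-17,-42],[17,-42],[17,42],[-17,42]])/1000@Rz.T+[.4068,-.2165]
for z,c in((0,(0,0,255)),(.026,(0,255,0))):
    cv2.polylines(im,[proj('wrist',np.c_[b,np.full(4,z)],k).round().astype(int)],True,c,1)
cv2.imwrite('pics/w13.png',im)
```

```text
t 33.17 grasp [ 0.4055 -0.214   0.1896] psi 109.87 tilt [-0.0275  0.0753] q [ 0.87  0.7  -0.73  2.06  0.64  0.68  0.08] open 1.002
shift mm [-12.4   0.4 119. ] turn z deg -0.1
wrist bur_stand 0.6 [ 406.6 -218.1] [33.7 90.2] 19.4
```

View pics/w13.png

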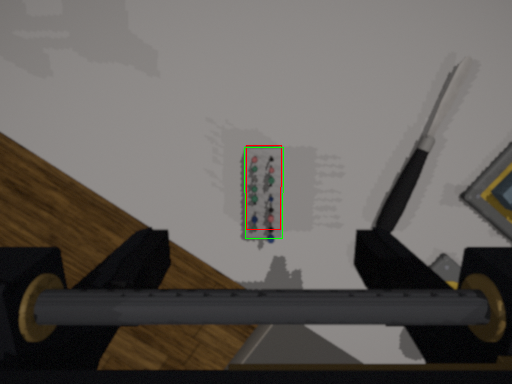

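Request:
play_rows(
  translation=[
    [-0.003, 0.0004, 0.025],
    [-0.0025, 0, 0.025],
    [-0.0025, 0, 0.025],
    [-0.0024, 0, 0.024],
    [-0.002, 0, 0.02],
    [-0.0012, 0, 0.015],
    [-0.001, 0, 0.013],
    [-0.0008, 0, 0.01],
    [-0.0004, 0, 0.005],
    [0, 0, 0],
    [0, 0, 0],
  ],
  delta_rot=[
    [0, 0, 0],
    [0, 0, 0],
    [0, 0, 0],
    [0, 0, 0],
    [0, 0, 0],
    [0, 0, 0],
    [0, 0, 0],
    [0, 0, 0],
    [0, 0, 0],
    [0, 0, 0],
    [0, 0, 0],
  ],
  grip=[1, 1, 1, 1, 1, 1, 1, 1, 1, 1, 1],
  squeeze=25,
)

```text
clock: 34.65
tool_pos: [0.4085, -0.2193, 0.073]
eef_rot: [0.573, 0.819, 0.023, -0.032]
contact_force: [-0.4, 0.0, 0.8]
opening: 0.996
finger_force: 0.0
```

Run:
```python
from h import *
go(.4068,-.2165,.0265,110);print(r.get_state()['contact_force'])
```

```text
t 34.65 grasp [ 0.4073 -0.216   0.0282] psi 110.04 tilt [-0.0264  0.0737] q [ 0.64  0.96 -0.35  2.13  1.02  0.27 -0.24] open 0.996
shift mm [-0.5 -0.6  1.7] turn z deg 0.0
[-0.43736366  0.04106744  0.84941122]
```

Request:
play_rows(
  translation=[
    [0, -0.0005, 0.0015],
    [0, 0, 0],
    [0, 0, 0],
    [0, 0, 0],
    [0, 0, 0],
    [0, 0, 0],
    [0, 0, 0],
    [0, 0, 0],
    [0.0008, 0, -0.01],
    [0.0016, 0, -0.02],
    [0.0016, 0, -0.02],
    [0.0016, 0, -0.02],
    [0.0008, 0, -0.01],
    [0, 0, 0],
    [0, 0, 0],
  ],
  delta_rot=[
    [0, 0, 0],
    [0, 0, 0],
    [0, 0, 0],
    [0, 0, 0],
    [0, 0, 0],
    [0, 0, 0],
    [0, 0, 0],
    [0, 0, 0],
    [0, 0, 0],
    [0, 0, 0],
    [0, 0, 0],
    [0, 0, 0],
    [0, 0, 0],
    [0, 0, 0],
    [0, 0, 0],
  ],
  grip=[1, 1, -1, -1, -1, -1, -1, -1, -1, -1, -1, -1, -1, -1, -1],
  squeeze=30,
)

```text
clock: 36.52
tool_pos: [0.4075, -0.2192, 0.1511]
eef_rot: [0.573, 0.819, 0.022, -0.033]
contact_force: [-0.0, 0.1, -1.8]
opening: 0.383
finger_force: 30.0
```

Run:
```python
from h import *
go(.638,.1725,.105,110)
im=r.snapshot('wrist');k=cal('wrist');s=r.get_state();g=np.array(s['tool_pos'])+R.from_quat(s['eef_rot']).as_matrix()[:,2]*.045
sil('wrist','bur_stand',g[2])
print(s['contact_force'],s['moment'])
```

```text
t 36.52 grasp [ 0.4062 -0.2159  0.1062] psi 110.04 tilt [-0.0279  0.0741] q [ 0.77  0.83 -0.57  2.11  0.83  0.48 -0.07] open 0.383
shift mm [284.5 350.8  23.5] turn z deg 0.0
wrist bur_stand 0.64 [ 399.2 -199.6] [33.4 52.6] 19.8
[ 0.2596452   0.55140449 -2.23681966] [-0.13577496 -0.14095345  0.01937377]
```

Request:
play_rows(
  translation=[
    [0.0016, 0, -0.02],
    [0.0016, 0, -0.02],
    [0.0089, 0.011, 0.0007],
    [0.0178, 0.0219, 0.0015],
    [0.0178, 0.0219, 0.0015],
    [0.0178, 0.0219, 0.0015],
    [0.0178, 0.0219, 0.0015],
    [0.0178, 0.0219, 0.0015],
    [0.0178, 0.0219, 0.0015],
    [0.0178, 0.0219, 0.0015],
    [0.0178, 0.0219, 0.0015],
    [0.0178, 0.0219, 0.0015],
    [0.0178, 0.0219, 0.0015],
    [0.0178, 0.0219, 0.0015],
    [0.0178, 0.0219, 0.0015],
    [0.0178, 0.0219, 0.0015],
    [0.0178, 0.0219, 0.0015],
    [0.0178, 0.0219, 0.0015],
    [0.0089, 0.011, 0.0007],
    [0, 0, 0],
  ],
  delta_rot=[
    [0, 0, 0],
    [0, 0, 0],
    [0, 0, 0],
    [0, 0, 0],
    [0, 0, 0],
    [0, 0, 0],
    [0, 0, 0],
    [0, 0, 0],
    [0, 0, 0],
    [0, 0, 0],
    [0, 0, 0],
    [0, 0, 0],
    [0, 0, 0],
    [0, 0, 0],
    [0, 0, 0],
    [0, 0, 0],
    [0, 0, 0],
    [0, 0, 0],
    [0, 0, 0],
    [0, 0, 0],
  ],
  grip=[-1, -1, -1, -1, -1, -1, -1, -1, -1, -1, -1, -1, -1, -1, -1, -1, -1, -1, -1, -1],
)

```text
clock: 39.12
tool_pos: [0.6385, 0.1709, 0.1892]
eef_rot: [0.572, 0.819, 0.022, -0.033]
contact_force: [0.1, 0.1, -2.7]
opening: 0.381
finger_force: 30.0
```

Run:
```python
from h import *
go(.638,.1725,.04,109.6)
im=r.snapshot('wrist')
sil('wrist','bur_holder',.008);sil('wrist','bur_stand',.14)
r.snapshot('scene');sil('scene','bur_holder',.008)
```

```text
t 39.12 grasp [0.6373 0.1742 0.1444] psi 110.15 tilt [-0.0282  0.0738] q [ 0.02  0.95 -0.64  1.52  0.57  0.87 -0.43] open 0.381
shift mm [-10.1   0.2 103.9] turn z deg 0.5
wrist bur_holder 0.76 [632.2 187.8] [72.6 87. ] 19.5
wrist bur_holder 0.73 [743.3  50.6] [17.3 10.3] 20.1
wrist bur_stand 0.86 [630.8 186.1] [34.7 53.9] 20.1
scene bur_holder 0.62 [626.2 226.4] [52.1 12.9] 18.9
```

Request:
play_rows(
  translation=[
    [-0.0015, 0, 0.015],
    [-0.002, 0, 0.02],
    [-0.002, 0, 0.02],
    [-0.002, 0, 0.02],
    [-0.0015, 0, 0.017],
    [-0.001, 0, 0.012],
    [0, 0, 0],
    [0, 0, 0],
  ],
  delta_rot=[
    [0, 0, 0],
    [0, 0, 0],
    [0, 0, 0],
    [0, 0, 0],
    [0, 0, 0],
    [0, 0, 0],
    [0, 0, 0],
    [0, 0, 0],
  ],
  grip=[-1, -1, -1, -1, -1, -1, -1, -1],
)

```text
clock: 40.38
tool_pos: [0.6402, 0.1681, 0.0864]
eef_rot: [0.573, 0.819, 0.023, -0.032]
contact_force: [0.4, -1.0, -3.1]
opening: 0.384
finger_force: 30.0
```

Run:
```python
from h import *
go(.638,.1725,.0298,109.6)
im=r.snapshot('wrist')
sil('wrist','bur_holder',.008);sil('wrist','bur_stand',.04)
```

```text
t 40.38 grasp [0.639  0.1715 0.0415] psi 110.04 tilt [-0.0258  0.0746] q [-0.01  1.08 -0.56  1.55  0.66  0.71 -0.49] open 0.384
shift mm [ 0.4 -0.6 11.8] turn z deg 0.4
wrist bur_holder 0.55 [627.9 203.2] [72.8 60.5] 19.1
wrist bur_stand 0.57 [631.8 186.9] [33.9 52.4] 19.7
```

Request:
play_rows(
  translation=[
    [0, -0.0005, 0.004],
    [0, 0, 0.004],
    [0, 0, 0.002],
    [0, 0, 0.0015],
    [0, 0, 0],
    [0, 0, 0],
  ],
  delta_rot=[
    [0, 0, 0],
    [0, 0, 0],
    [0, 0, 0],
    [0, 0, 0],
    [0, 0, 0],
    [0, 0, 0],
  ],
  grip=[-1, -1, -1, -1, -1, -1],
)

```text
clock: 41.28
tool_pos: [0.639, 0.1685, 0.0744]
eef_rot: [0.573, 0.819, 0.023, -0.032]
contact_force: [-0.3, -0.4, -0.8]
opening: 0.387
finger_force: 30.0
```

Run:
```python
from h import *
go(.638,.1725,.0298,109.6)
```

```text
t 41.27 grasp [0.6378 0.1719 0.0295] psi 110.04 tilt [-0.0268  0.0741] q [-0.01  1.09 -0.55  1.55  0.67  0.69 -0.5 ] open 0.387
shift mm [ 0.6  0.4 -0.2] turn z deg 0.4
```

Request:
play_rows(
  translation=[
    [0, 0, 0],
    [0, 0, 0],
    [0, 0, 0],
    [0, 0, 0],
    [0, 0, 0],
    [0.0016, 0, -0.02],
    [0.003, 0, -0.04],
    [0.004, 0, -0.05],
    [0.004, 0, -0.05],
    [0, -0.04, 0],
    [0, -0.04, 0],
    [0, -0.04, 0],
    [0, -0.04, 0],
    [0, -0.04, 0],
    [0, 0, 0],
    [0, 0, 0],
  ],
  delta_rot=[
    [0, 0, 0],
    [0, 0, 0],
    [0, 0, 0],
    [0, 0, 0],
    [0, 0, 0],
    [0, 0, 0],
    [0, 0, 0],
    [0, 0, 0],
    [0, 0, 0],
    [0, 0, 0],
    [0, 0, 0],
    [0, 0, 0],
    [0, 0, 0],
    [0, 0, 0],
    [0, 0, 0],
    [0, 0, 0],
  ],
  grip=[0.5, 1, 1, 1, 1, 1, 1, 1, 1, 1, 1, 1, 1, 1, 1, 1],
)

```text
clock: 43.28
tool_pos: [0.4524, 0.1005, 0.2358]
eef_rot: [0.573, 0.819, 0.024, -0.031]
contact_force: [0.2, -1.1, 0.1]
opening: 0.999
finger_force: 0.0
```

Run:
```python
from h import *
go(.5,.1,.2,109.6)
Z={'red_jar':.087,'brown_bottle':.091,'blue_cast':.021,'white_cast':.02,'bur_stand':.029}
for c in('top','scene'):
    r.snapshot(c)
    for t in('blue_cast','bur_stand','red_jar','brown_bottle','white_cast','bur_holder'):sil(c,t,Z.get(t,.008))
```

```text
t 43.27 grasp [0.4513 0.1039 0.191 ] psi 110.04 tilt [-0.0238  0.075 ] q [ 0.14  0.67 -0.66  2.09  0.6   0.57 -0.58] open 0.999
shift mm [-19.6  44.5 -10.4] turn z deg 0.4
top blue_cast 0.82 [ 649.8 -124.6] [67.9 60.8] 68.3
top bur_stand 0.72 [634.9 165.5] [38.9 82.3] 21.4
top brown_bottle 0.56 [ 614.  -262.9] [45.  67.5] 46.2
top white_cast 0.94 [773.1  38.5] [58.6 69.9] 56.4
scene blue_cast 0.77 [ 646.5 -126. ] [70.4 67.6] 69.3
scene bur_stand 0.15 [ 642.9 -125.6] [68.5 65.5] 70.0
scene brown_bottle 0.73 [ 598.7 -266.9] [48.9 91.8] 75.3
```

Request:
play_rows(
  translation=[
    [0, 0.01, -0.03],
    [-0.034, -0.02, 0],
    [-0.034, -0.02, 0],
    [-0.034, -0.02, 0],
    [-0.034, -0.02, 0],
    [-0.034, -0.02, 0],
    [-0.034, -0.02, 0],
    [-0.034, -0.02, 0],
    [-0.034, -0.02, 0],
    [-0.034, -0.02, 0],
    [-0.034, -0.02, 0],
    [0, 0, 0],
    [0, 0, 0],
  ],
  delta_rot=[
    [0, 0, 0],
    [0, 0, 0],
    [0, 0, 0],
    [0, 0, 0],
    [0, 0, 0],
    [0, 0, 0],
    [0, 0, 0],
    [0, 0, 0],
    [0, 0, 0],
    [0, 0, 0],
    [0, 0, 0],
    [0, 0, 0],
    [0, 0, 0],
  ],
  grip=[1, 1, 1, 1, 1, 1, 1, 1, 1, 1, 1, 1, 1],
)

```text
clock: 45.6
tool_pos: [0.3897, -0.2851, 0.238]
eef_rot: [0.573, 0.819, 0.023, -0.032]
contact_force: [0.2, -0.1, -0.8]
opening: 0.994
finger_force: 0.0
```

Run:
```python
from h import *
Z={'red_jar':.087,'brown_bottle':.091,'blue_cast':.021,'white_cast':.02,'bur_stand':.029}
for c in('top','scene'):
    im=r.snapshot(c);cv2.imwrite(f'pics/f{c}.png',im)
    for t in('blue_cast','bur_stand','red_jar','brown_bottle','white_cast','bur_holder'):sil(c,t,Z.get(t,.008))
```

```text
top blue_cast 0.71 [ 649.3 -125.7] [64.  61.1] 65.1
top bur_stand 0.78 [634.4 167.1] [42.4 85.6] 21.3
top red_jar 0.7 [635.7  26.8] [75.4 63. ] 2.6
top brown_bottle 0.86 [ 612.9 -262.8] [46.8 65.7] 45.3
top white_cast 0.88 [773.5  39.2] [56.9 66.9] 56.4
top white_cast 0.44 [653.4  28.9] [84.  69.4] 29.1
top bur_holder 0.82 [638.9 172.3] [ 74.7 125. ] 20.4
scene blue_cast 0.95 [ 647.2 -126.7] [71.2 68.6] 69.5
scene blue_cast 0.19 [769.7  37.2] [66.1 72.6] 56.1
scene bur_stand 0.56 [630.7 165.8] [50.6 83.3] 20.1
scene red_jar 0.91 [621.8  19.7] [104.7  63.7] 21.3
scene brown_bottle 0.72 [ 604.1 -268.3] [49.4 79.8] 82.1
scene white_cast 0.71 [770.6  35.1] [65.7 74. ] 52.7
scene bur_holder 0.6 [635.9 171.3] [ 76.1 123.3] 19.2
scene bur_holder 0.6 [ 649.7 -125.2] [110.9  97.3] 71.7
```

Run:
```python
from plant import r
print(r.finish_job())
```

```text
the job is handed in; nothing more can be done
None
```

I put the cast, bur block, jar and bottle in their own recesses, released them and handed the job in at about 46 s. The hand-in gave no verdict. By the final camera measurements all four are in place and the white cast has not moved; the bur block's seating I judged from those numbers alone.

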